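# Scatter chestnuts in the pan and hold the cooker's boost

## Robot

A 6-joint arm with a two-finger parallel gripper is mounted at the origin on the work surface. World frame = base frame: x ahead of the robot, y to its left, z up, the work surface at z = 0. Lengths are in mm, angles in rad, forces in N, time in s.
With the tool pointing down it reaches from about 350 to 875 mm from the base axis. Payload 4.2 kg.
Tool frame: the origin (TCP) lies between the finger pads; the fingertips stand 25 mm ahead of it and the grasp point (between the pads) lies 6 mm ahead of it; z points along the fingers, y is the line along which they close (so a half turn about z gives the same grasp; the last joint's range is limited). The gripper opens to 85 mm and grips with 20 to 120 N. Pads are 22 mm wide; open, the fingers measure 114 mm over their backs; the gripper's body (76 mm by 85 mm) begins 54 mm behind the grasp point. The pads swing forward as they close: fully open they stand 13 mm farther back than shut.
Start: joints at [-0.991, 0.385, 0.008, 0, -1.194, -0.259], TCP at [197.094, -593.088, 256.312] pointing down, gripper open.
Joint ranges: [-3.14, 3.14], [-1.21, 2.06], [-1.07, 1.41], [-3.16, 2.05], [-2.99, -0.16], [-3.1, 3.1]. Speed limits (rad/s): [2.79, 2.79, 3.14, 3.14, 3.14, 3.14].

## Interface

Orientations are given as a unit quaternion [x, y, z, w].
In Python, from bench import arm gives the robot as it stands.
- The arm moves only by the shell command python3 -m pendant 'ROWS'. ROWS is JSON, a list of rows, each a list of 7 numbers: the shift along the tool's x, y, z in m, then the turn, a rotation vector about the tool's x, y, z in degrees, then the finger opening in m, from 0 to 0.0854. In form: [[x, y, z, wx, wy, wz, fingers], ...]. A call has 1 to 12 rows; each row shifts and turns the commanded pose from where the row before left it, along the tool's axes as they then stand; what a row does not reach is not made up. A row lasts 1/10 s, in which the tool goes at most 50 mm and 8.59 degrees, less where a joint would pass 70% of its speed; a pose out of reach is approached as far as the arm can. A call is refused whole if a number of a shift passes 0.05 or a number of a turn 8.59, either way. A call with a gripper value outside its range is refused whole. The fingers move at their own pace and stop on an object; the grip force is fixed at half the most. Time passes only in rows, so rows that do not move let the fingers close. It gives the time, the measured TCP pose, the force, the opening and the grip force at its end, in the units of the state.
- arm.read_state(): the state, without advancing time (a new reading comes with each control period).
- arm.get_image(name): name is "scene" or "top" or "wrist"; returns a dict with "image" (384x512x3 uint8, red, green, blue), "fx", "fy", "cx", "cy" (pixels), "xyz" and "rotation" of the camera in the world. Camera axes: x right, y down, z forward; pixel columns grow to the right and rows downward; lengths in mm; the calibration is good to about 2 mm. A picture is of the moment at which its call begins. There is no depth.
- arm.job_done(): hands the job in; it is judged then, once.
The state is a dict: "clock": time; "joints": joint angles; "joint_vel": joint speeds; "joint_efforts": joint torques, N m; "position": TCP position; "ee_rot": TCP orientation; "contact_force": force on the tool from outside, world axes, zero at the start; "wrist_torque": the same for the moment, N m; "gripper_width": finger opening in mm; "grasp_force": force on a finger pad.
Only numpy, scipy, OpenCV 4.12 (cv2) and the standard library are available. Lean on these libraries where they do the work, as an engineer would, in place of code of your own. Each camera call takes 0.05 s, during which the arm holds its last target. There are 200 camera calls.

## Task

Pick up the steel scoop by its handle and shake all six chestnuts out of it over the frying pan, so that they lie in a single layer with at least two on the left half and at least two on the right half of the pan, then put the scoop back down flat on the sill. Then start the cooker: turn its spring-return dial clockwise past the first and second clicks to the third, boost, and hold it there against the spring for at least two seconds, finishing while you are still gripping and holding it there. Leave the pan on its ring and do not disturb the dish, the shaker cap, the comb, the jar or anything else on the sill.

Things in the scene. Friction and masses are not known exactly. Their poses are not given: they have to be found in the camera images.
- scoop: polished steel scoop, 200 g, open at the top and front (+x), flat on the sill left or right of the cooker. Bowl: x from -52 to +60 mm, 74 mm wide, floor and walls 3 mm thick, side walls 44 mm high at the back falling to 12 mm in front, back wall 44 mm high; level handle behind. Origin under the bowl's middle, on its underside; x out of the mouth, z up. The six nuts lie in three rows of two
- scoop_grip (a point): where to take the scoop: on its handle, 88 mm behind the scoop's origin and 40 mm above its underside. The handle is a straight bar 16 mm wide (scoop's y), 12 mm thick (z), along the scoop's x from 52 to 169 mm behind the origin
- scoop_lip (a point): middle of the front edge of the scoop's floor, where the chestnuts slide off: 60 mm in front of the scoop's origin and 3 mm above its underside. On the smooth floor they stay put when carried level and begin to slide when it is tipped mouth down by about 20 to 28 degrees; a jolt brings them sooner
- nut0: a raw chestnut, dark brown, a rounded dome about 31 mm across and 24 mm high, 13 g, hard and smooth; starts in the scoop; origin at its middle
- nut1: a raw chestnut, dark brown, a rounded dome about 31 mm across and 24 mm high, 13 g, hard and smooth; starts in the scoop; origin at its middle
- nut2: a raw chestnut, dark brown, a rounded dome about 31 mm across and 24 mm high, 13 g, hard and smooth; starts in the scoop; origin at its middle
- nut3: a raw chestnut, dark brown, a rounded dome about 31 mm across and 24 mm high, 13 g, hard and smooth; starts in the scoop; origin at its middle
- nut4: a raw chestnut, dark brown, a rounded dome about 31 mm across and 24 mm high, 13 g, hard and smooth; starts in the scoop; origin at its middle
- nut5: a raw chestnut, dark brown, a rounded dome about 31 mm across and 24 mm high, 13 g, hard and smooth; starts in the scoop; origin at its middle
- pan: steel frying pan standing loose on the cooker's ring, 900 g: flat floor 5 mm thick and about 165 mm across, sloping walls, rim 224 mm across and 42 mm above its underside; black handle along its +x, reaching 280 mm from the centre and 72 mm up, pointing away from the robot. Origin under the middle of its floor, on its underside
- cooker: portable single-ring cooking plate, fixed: flat steel case 360 mm (x) by 270 mm (y), 55 mm high, black glass top, steel control strip along the front. Origin at the middle of its underside; x points from the control strip to the back, y left, z up. The line along this x axis parts the pan into its left and right halves
- ring_centre (a point): middle of the cooker's ring, on top of the glass (55 mm above the sill), where the pan stands
- dial_grip (a point): where to take the dial: on its upright axis, 30 mm above the cooker's top, 132 mm in front of the cooker's middle. Black; round skirt 48 mm across, 7 mm high, with a bar grip 46 mm long, 14 mm wide, up to 35 mm above the cooker's top. The bar lies along this point's x axis, which turns with the dial; white line at its +x end, pointing to the back at off. The pan's rim is 70 mm behind the axis
- dial (a joint): angle of the dial in rad, growing clockwise seen from above: 0 off, clicks at 0.42 (first), 0.84 (second) and 1.26 (third, boost), end stop at 1.36. Marks on the strip show the four places. A spring always drives it back to off: 0.06 N m at off rising to 0.16 N m at the third, and each click adds up to 0.035 N m against or with the turn
- olive_dish: bystander: empty green glass olive dish, 114 mm across, 34 mm high, standing on the side of the cooker where the scoop is not; origin under its middle
- shaker_cap: bystander: steel cap of a cocktail shaker, 48 mm across, 50 mm high, on the sill to the right of the pan; origin under its middle
- comb: bystander: black plastic comb lying flat, 170 x 30 x 5 mm, on the sill to the left of the pan; origin under its middle, long side along its x
- pepper_jar: bystander: glass jar with cork lid, 48 mm across, 85 mm high, farther to the right; origin under its middle

How it is judged (in metres and radians):
On the way, in this order (a step that is already met when the one before it is completed fails the run):
1. all six chestnuts lie in the pan in a single layer, at least two on each half (z of nut0 in the frame of pan between 0.004 and 0.034 m and horizontal distance between each of nut0, nut1, nut2, nut3, nut4, nut5 and pan below 0.102 m and z of nut1 in the frame of pan between 0.004 and 0.034 m and z of nut2 in the frame of pan between 0.004 and 0.034 m and z of nut3 in the frame of pan between 0.004 and 0.034 m and z of nut4 in the frame of pan between 0.004 and 0.034 m and z of nut5 in the frame of pan between 0.004 and 0.034 m and (y of each of nut0, nut1 in the frame of cooker above 0.004 m or y of each of nut0, nut2 in the frame of cooker above 0.004 m or y of each of nut0, nut3 in the frame of cooker above 0.004 m or y of each of nut0, nut4 in the frame of cooker above 0.004 m or y of each of nut0, nut5 in the frame of cooker above 0.004 m or y of each of nut1, nut2 in the frame of cooker above 0.004 m or y of each of nut1, nut3 in the frame of cooker above 0.004 m or y of each of nut1, nut4 in the frame of cooker above 0.004 m or y of each of nut1, nut5 in the frame of cooker above 0.004 m or y of each of nut2, nut3 in the frame of cooker above 0.004 m or y of each of nut2, nut4 in the frame of cooker above 0.004 m or y of each of nut2, nut5 in the frame of cooker above 0.004 m or y of each of nut3, nut4 in the frame of cooker above 0.004 m or y of each of nut3, nut5 in the frame of cooker above 0.004 m or y of each of nut4, nut5 in the frame of cooker above 0.004 m) and (y of each of nut0, nut1 in the frame of cooker below -0.004 m or y of each of nut0, nut2 in the frame of cooker below -0.004 m or y of each of nut0, nut3 in the frame of cooker below -0.004 m or y of each of nut0, nut4 in the frame of cooker below -0.004 m or y of each of nut0, nut5 in the frame of cooker below -0.004 m or y of each of nut1, nut2 in the frame of cooker below -0.004 m or y of each of nut1, nut3 in the frame of cooker below -0.004 m or y of each of nut1, nut4 in the frame of cooker below -0.004 m or y of each of nut1, nut5 in the frame of cooker below -0.004 m or y of each of nut2, nut3 in the frame of cooker below -0.004 m or y of each of nut2, nut4 in the frame of cooker below -0.004 m or y of each of nut2, nut5 in the frame of cooker below -0.004 m or y of each of nut3, nut4 in the frame of cooker below -0.004 m or y of each of nut3, nut5 in the frame of cooker below -0.004 m or y of each of nut4, nut5 in the frame of cooker below -0.004 m)), for 0.2 s.
2. the dial is held at the third click by the fingers for two seconds (value of joint dial above 1.1 rad and contact force between the fingers and dial above 1 N), for 2 s.
At the end, for the whole second after the job is handed in: Fingers hold the dial beyond 1.10 rad (over 1 N); six chestnuts in one layer in the pan (middles under 34 mm above its underside), at least two over 4 mm left and two right of the cooker's centre line; scoop flat on the sill (tilt under 0.1 rad); pan level, within 30 mm of the ring's centre (all of step 1 and all of step 2 and height (world z) of scoop between -0.006 and 0.006 m and angle between scoop's own z axis and vertical below 0.1 rad and linear speed of scoop below 0.02 m/s and horizontal distance between pan and ring_centre below 0.03 m and angle between pan's own z axis and vertical below 0.06 rad); the arm keeps its last pose, push and grip.
It fails at once if the olive dish is moved by more than 30 mm (distance of olive_dish from where it was at the start of the episode above 0.03 m).
It fails at once if the shaker cap is moved by more than 30 mm (distance of shaker_cap from where it was at the start of the episode above 0.03 m).
It fails at once if the comb is moved by more than 30 mm (distance of comb from where it was at the start of the episode above 0.03 m).
It fails at once if the pepper jar is moved by more than 30 mm (distance of pepper_jar from where it was at the start of the episode above 0.03 m).
It fails at once if the pan is pushed off its ring by more than 30 mm (horizontal distance between pan and ring_centre above 0.03 m).
It also fails if it takes over 72 s, if anything falls off the work surface, if the arm or the gripper's body presses on something with over 40 N, if the wrist force passes 120 N, or if a joint passes its speed limit or range.

## Working session

There is one attempt and no reset: what is moved stays moved. The work goes in short steps, Python scripts to look and compute and a shell command to move; the robot and the scene stay as the last step left them, time stands still between calls to the robot, and variables do not carry over. Pictures are saved under pics/ and viewed, at most 10 in all, crops included, and the job is handed in when it is done.

```bash
mkdir -p pics; ls; python3 - <<'E'
from bench import arm
import cv2,json
import numpy as np
for n in("scene","top"):
    d=arm.get_image(n); cv2.imwrite(f"pics/{n}0.png",d["image"][:,:,::-1])
    print(n,d["fx"],d["fy"],d["cx"],d["cy"],d["xyz"],np.round(d["rotation"],4).tolist())
print(arm.read_state())
E
```

```text
pics
scene 459.1655029365378 459.1655029365378 258.11811049785746 195.1637178735652 [1046.22881213  883.82149423  825.48872684] [0.2256, 0.8608, -0.4416, -0.1143]
top 434.4349287955198 434.4349287955198 253.80914621812124 194.69089312944362 [ 416.84429762  -18.63402645 1130.93793245] [-0.7, 0.7127, -0.0362, 0.0291]
{'clock': 0.1, 'joints': array([-9.91376818e-01,  3.85504894e-01,  6.75698295e-03, -4.57139035e-04,
       -1.19397951e+00, -2.58582854e-01]), 'joint_vel': array([ 0.00030003,  0.00054574,  0.00128788,  0.00375653, -0.00035001,
        0.00162712]), 'joint_efforts': array([-7.82560455e-04, -3.93318629e+01,  1.88928705e+01,  4.19796735e+00,
       -2.58134154e-03,  9.41403158e-06]), 'position': array([ 196.96686648, -592.65650561,  255.3102377 ]), 'ee_rot': array([-1.59647871e-01,  9.87173531e-01,  9.68459553e-04, -1.98757514e-04]), 'contact_force': array([-0.89553556, -0.16126086,  0.61907122]), 'wrist_torque': array([ 0.04689981,  0.01531876, -0.04596867]), 'grasp_force': 0.0, 'gripper_width': 85.42522198561863}
```

View pics/top0.png

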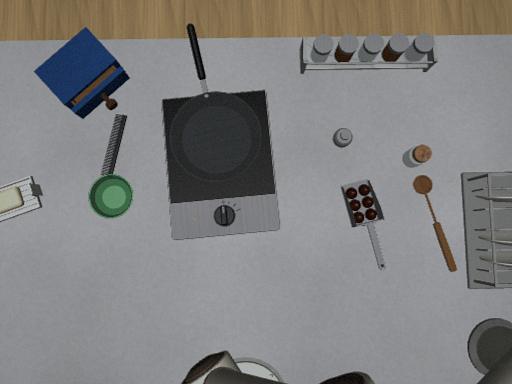

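View pics/scene0.png

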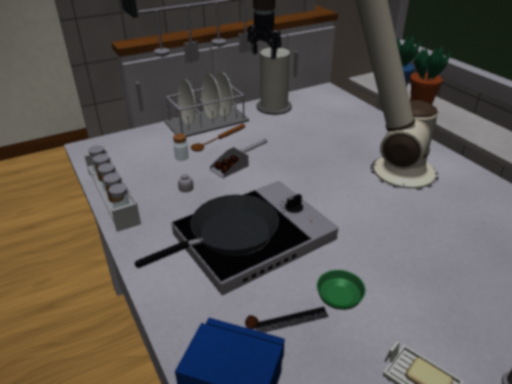

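The scoop is right of the cooker at about (362,203) in the top view, with its handle running to (382,267). The pan is at (215,137) and the dial at (224,215). The dish is left of the cooker. Next I measure with masks on a zoomed top view.

```bash
cat > h.py <<'E'
import numpy as np, cv2
from scipy.spatial.transform import Rotation as R
from bench import arm
def cam(n):
    d=arm.get_image(n); return d
def ray(d,u,v,z):
    q=np.array([(u-d["cx"])/d["fx"],(v-d["cy"])/d["fy"],1.0])
    M=np.array(d["rotation"]); M=R.from_quat(M).as_matrix() if M.size==4 else M
    w=M@q; o=np.array(d["xyz"]); return (o+w*(z-o[2])/w[2]).round(1)
def proj(d,P):
    M=R.from_quat(d["rotation"]).as_matrix(); c=(np.asarray(P,float)-d["xyz"])@M
    return np.array([d["fx"]*c[0]/c[2]+d["cx"],d["fy"]*c[1]/c[2]+d["cy"]]).round(1)
E
python3 - <<'E'
from h import *
d=cam("top"); im=d["image"][:,:,::-1].copy()
a=cv2.resize(im[170:280,325:400],None,fx=5.4,fy=5.4,interpolation=cv2.INTER_CUBIC)
b=cv2.resize(im[185:245,160:285],None,fx=3.1,fy=3.1,interpolation=cv2.INTER_CUBIC)
c=np.zeros((600,800,3),np.uint8); c[:min(600,a.shape[0]),:a.shape[1]]=a[:600]; c[:b.shape[0],410:410+b.shape[1]]=b[:, :390]
cv2.imwrite("pics/zoom.png",c)
# cooker black glass + pan dark -> glass rectangle; strip
g=cv2.cvtColor(im,cv2.COLOR_BGR2GRAY)
m=(g<75).astype(np.uint8); m[:, :155]=0; m[:,285:]=0; m[:85]=0; m[250:]=0
n,l,s,ce=cv2.connectedComponentsWithStats(m)
for i in range(1,n):
    if s[i][4]>60:
        k=(l==i).astype(np.uint8); cs,_=cv2.findContours(k,0,1); r=cv2.minAreaRect(max(cs,key=len))
        p=cv2.boxPoints(r); print(s[i],ce[i].round(1),[ray(d,*q,55)[:2].tolist() for q in p])
hsv=cv2.cvtColor(im,cv2.COLOR_BGR2HSV)
nm=((g<70)).astype(np.uint8); nm[:170]=0;nm[235:]=0;nm[:,:335]=0;nm[:,395:]=0
n,l,s,ce=cv2.connectedComponentsWithStats(nm)
for i in range(1,n): print("nut",s[i],ce[i].round(1),ray(d,*ce[i],18))
E
```

```text
[  163    90   112   113 10850] [217.9 146.2] [[770.7, 202.0], [792.6, -63.0], [519.7, -82.6], [499.5, 176.5]]
[214 205  21  22 336] [224.1 215.7] [[492.5, 68.8], [491.6, 19.2], [439.6, 20.0], [440.5, 69.3]]
nut [358 181  26  39 481] [369.9 202.1] [ 495.3 -329.4   18. ]
nut [342 187  22  40 436] [352.8 206.1] [ 486.  -284.8   18. ]
nut [363 225   1   1   1] [363. 225.] [ 437.  -309.1   18. ]
```

View pics/zoom.png

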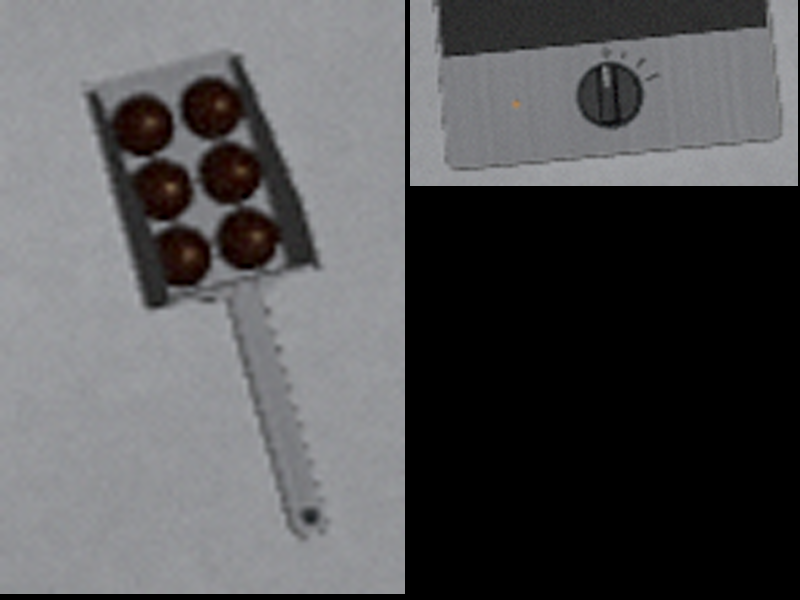

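The zoom shows the scoop's front edge corners at zoom (87,88) and (237,52). The back wall's top corners are at (150,306) and (316,265), and the handle's centre line runs from (246,292) to (307,525). The dial centre is at zoom (609,95), with its white line pointing to the back. The cooker is yawed slightly.

```bash
python3 - <<'E'
from h import *
d=cam("top"); im=d["image"][:,:,::-1].copy()
A=lambda x,y,z:ray(d,325+x/5.4-.4,170+y/5.4-.4,z)
B=lambda x,y,z:ray(d,160+(x-410)/3.1-.3,185+y/3.1-.3,z)
h1,h2=A(246.5,292,46),A(307.5,525,46); lf=A(162,70,3); bw=A(233,285,44)
print("handle",h1,h2,"lip",lf,"back",bw,"len lip-back",np.linalg.norm((lf-bw)[:2]),"end-lip",np.linalg.norm((lf-h2)[:2]),"width",np.linalg.norm(A(150,306,44)-A(316,265,44)),np.linalg.norm(A(87,88,12)-A(237,52,12)))
f=lambda a,b:np.degrees(np.arctan2(*(a-b)[1::-1]))
print("yaw",f(h1,h2),f(lf,bw),f(lf,h2))
print("dial",B(609,95,90),B(609,95,62)); p,q=B(443,55,55),B(767,27,55); print("glass edge",p,q,np.linalg.norm(p-q),f(p,q)-90)
p,q=B(449,169,55),B(779,138,55); print("front edge",p,q,np.linalg.norm(p-q),f(p,q)-90)
# pan rim
g=cv2.cvtColor(im,cv2.COLOR_BGR2GRAY)
c=cv2.HoughCircles(cv2.resize(g[80:200,150:290],None,fx=4,fy=4,interpolation=cv2.INTER_CUBIC),cv2.HOUGH_GRADIENT,1,50,param1=60,param2=30,minRadius=140,maxRadius=210)
if c is not None:
  for x in c[0][:3]:
    u,v,r=150+x[0]/4,80+x[1]/4,x[2]/4; P=ray(d,u,v,97); print("pan",u,v,r,P,(P-ray(d,u+r,v,97)))
E
```

```text
handle [ 439.4 -320.1   46. ] [ 332.3 -343.5   46. ] lip [ 548.5 -295.6    3. ] back [ 442.8 -314.5   44. ] len lip-back 107.37644061897376 end-lip 221.44265623406883 width 79.96099048911287 74.77593195674663
yaw 12.324727434137356 10.137803853085128 12.492324312158834
dial [464.8  42.5  90. ] [466.1  44.2  62. ]
glass edge [500.8 176.8  55. ] [518.7 -82.8  55. ] 260.2163907212611 3.94442876916726
front edge [410.  172.2  55. ] [429.7 -90.4  55. ] 263.3379008042709 4.2902381576951285
```

```bash
cat >> h.py <<'E'
def goal(p,yaw,tilt=0):
    "TCP pose: tool y = left of heading yaw, x = backwards, tipped mouth-down by tilt (deg). prints tool-frame shift (mm) and following turn (deg)"
    s=arm.read_state(); T=R.from_quat(s["ee_rot"])
    c,n=np.cos(np.radians(yaw)),np.sin(np.radians(yaw))
    G=R.from_matrix(np.array([[-c,-n,0],[-n,c,0],[0,0,-1]]).T.T)*R.from_euler("y",tilt,degrees=True)
    print("t",s["clock"],"pos",s["position"].round(1),"shift",T.inv().apply(np.array(p)-s["position"]).round(1),"turn",(T.inv()*G).as_rotvec(degrees=True).round(2),"w",s["gripper_width"],s["grasp_force"],s["contact_force"].round(1))
E
python3 -c "
from h import *
goal([404,-327.6,140],12.4)"; python3 -m pendant '[[-0.028,0.0186,0.006,0,0,0,0.06],[-0.028,0.0186,0.006,0,0,0,0.06],[-0.028,0.0186,0.006,0,0,0,0.06],[-0.028,0.0186,0.006,0,0,0,0.06],[-0.028,0.0186,0.006,0,0,0,0.06],[-0.028,0.0186,0.006,0,0,0,0.06],[-0.028,0.0186,0.006,0,0,0,0.06],[-0.028,0.0186,0.006,0,0,0,0.06],[-0.028,0.0186,0.006,0,0,0,0.06],[-0.028,0.0186,0.006,0,0,0,0.06],[0,0,0,0,0,6,0.06],[0,0,0,0,0,0,0.06]]'
python3 - <<'E'
from h import *
goal([404,-327.6,140],12.4)
d=cam("wrist"); cv2.imwrite("pics/w1.png",d["image"][:,:,::-1]); print({k:d[k] for k in d if k!="image"})
for P in ([404,-327.6,46],[546,-296,3],[338,-342,46]): print(P,proj(d,P))
E
```

```text
t 0.2 pos [ 197.  -592.8  255.6] shift [-280.1  186.3  115.9] turn [ 0.07 -0.01  5.97] w 85.13700021755062 0.0 [-0.8 -0.3  0.2]
clock: 1.4
position: [404.6, -327.5, 196.0]
ee_rot: [-0.109, 0.994, 0.0, -0.0]
contact_force: [0.1, -0.3, 0.5]
gripper_width: 60.2
grasp_force: 0.0
t 1.4 pos [ 404.6 -327.5  196. ] shift [ 0.6 -0.  56. ] turn [ 0.02 -0.03  0.09] w 60.20660447888841 0.0 [ 0.1 -0.3  0.5]
{'fx': 272.2929156206445, 'fy': 272.2929156206445, 'cx': 256.3860024512404, 'cy': 190.90879350516724, 'xyz': array([ 328.16882131, -345.27075783,  312.83996944]), 'rotation': array([0.61807527, 0.7712704 , 0.11902218, 0.09465012])}
[404, -327.6, 46] [256.8 185.1]
[546, -296, 3] [256.6 280.9]
[338, -342, 46] [257.2 116.5]
```

View pics/w1.png

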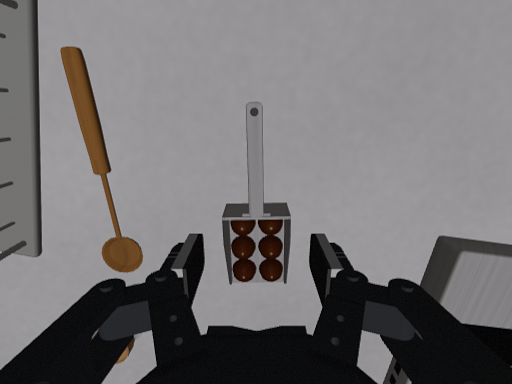

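The wrist view shows the handle's centre line running from (254.5,102) to (257,215). The mouth edge is at v≈282 and the nuts sit in two columns. This matches the prediction, and I'll compute the small corrections.

```bash
python3 - <<'E'
from h import *
d=cam("wrist")
a,b=ray(d,254.5,102,46),ray(d,257,215,46); l=ray(d,258,282.5,3); f=lambda a,b:np.degrees(np.arctan2(*(a-b)[1::-1]))
print(a,b,l,f(b,a),f(l,a),np.linalg.norm((l-a)[:2]))
y=np.radians(f(l,a)); m=(a+l)/2; u=np.array([np.cos(y),np.sin(y),0])
print("grip from lip",l-148*u,"from end",a+81*u)
E
```

```text
[ 325.6 -347.9   46. ] [ 435.9 -320.7   46. ] [ 547.9 -294.     3. ] 13.852760599697458 13.629207878115247 228.74112004622162
grip from lip [ 404.06753125 -328.87435927    3.        ] from end [ 404.31912141 -328.81335743   46.        ]
```

```bash
python3 -m pendant '[[0.0005,-0.001,0.03,0,0,-1.2,0.06],[0,0,0.03,0,0,0,0.06],[0,0,0.03,0,0,0,0.06],[0,0,0.03,0,0,0,0.06],[0,0,0.03,0,0,0,0.06],[0,0,0,0,0,0,0.06],[0,0,0,0,0,0,0],[0,0,0,0,0,0,0],[0,0,0,0,0,0,0],[0,0,0,0,0,0,0],[0,0,0,0,0,0,0],[0,0,0,0,0,0,0]]'; python3 -c "
from h import *
goal([404.2,-328.7,46],13.6)"
```

```text
clock: 2.7
position: [404.6, -329.8, 48.0]
ee_rot: [-0.119, 0.993, -0.001, 0.001]
contact_force: [-1.3, 0.0, 6.9]
gripper_width: 14.9
grasp_force: 59.0
t 2.7 pos [ 404.6 -329.8   48. ] shift [0.2 1.2 1.9] turn [-0.11  0.11  0.02] w 14.878908103177759 58.973586559295654 [-1.3  0.   6.9]
```

```bash
python3 -m pendant '[[0,0,-0.005,0,0,0,0],[0,0,-0.01,0,0,0,0],[0,0,-0.02,0,0,0,0],[0,0,-0.025,0,0,0,0],[0,0,-0.025,0,0,0,0],[0,0,-0.025,0,0,0,0],[0,0,-0.025,0,0,0,0],[0,0,-0.02,0,0,0,0],[0,0,-0.01,0,0,0,0],[0,0,-0.005,0,0,0,0],[0,0,0,0,0,0,0]]'; python3 - <<'E'
from h import *
d=cam("top"); im=d["image"][:,:,::-1].copy()
c=im[80:250,150:380]; c=cv2.convertScaleAbs(cv2.resize(c,None,fx=3.4,fy=3.4,interpolation=cv2.INTER_CUBIC),alpha=1.8)
for r,z,col in((112,97,(0,0,255)),(82.5,60,(0,255,0))):
  for t in np.linspace(0,6.28,60):
    u,v=proj(d,[647.5+r*np.cos(t),56.5+r*np.sin(t),z]); cv2.circle(c,(int((u-150+.4)*3.4),int((v-80+.4)*3.4)),1,col,-1)
cv2.imwrite("pics/pan.png",c)
E
```

```text
clock: 3.8
position: [403.6, -329.2, 216.2]
ee_rot: [-0.118, 0.993, 0.0, -0.0]
contact_force: [-0.7, 0.2, -3.1]
gripper_width: 14.6
grasp_force: 58.6
```

View pics/pan.png

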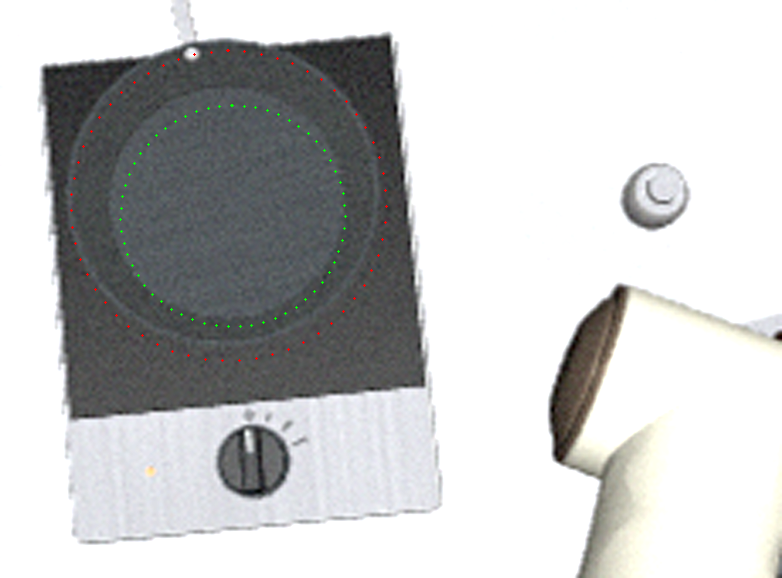

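The pan rim measures centre (222,191) at zoom radius 155, slightly behind and left of my overlay. The case corners are (43,66), (391,34), (77,543) and (440,508), and the dial is at (253,461).

```bash
python3 - <<'E'
from h import *
d=cam("top"); B=lambda x,y,z:ray(d,150+x/3.4-.4,80+y/3.4-.4,z)
c=[B(*p,55) for p in((43,66),(391,34),(440,508),(77,543))]
print("centre",np.mean(c,0),"sizes",[np.linalg.norm(c[i]-c[i-1]).round(1) for i in range(4)])
ax=(c[0]+c[1]-c[2]-c[3])/2; print("yaw",np.degrees(np.arctan2(ax[1],ax[0])))
print("pan rim",B(222.5,191.5,97),"L/R",B(66,191,97),B(379,191,97),"floor",B(227,204,60),"dial",B(253,461,62), B(251,461,90))
E
```

```text
centre [597.125  53.85   55.   ] sizes [np.float64(355.1), np.float64(260.7), np.float64(355.4), np.float64(264.1)]
yaw 4.294179344918029
pan rim [656.9  61.2  97. ] L/R [659.1 172.3  97. ] [655.5 -50.1  97. ] floor [656.1  60.8  60. ] dial [466.5  43.9  62. ] [465.2  43.7  90. ]
```

```bash
python3 -m pendant '[[-0.0034,0.0049,0,0,0,0,0],[-0.0068,0.0099,0,0,0,0,0],[-0.0114,0.0165,0,0,0,0,0],[-0.0159,0.0231,0,0,0,0,0],[-0.0204,0.0297,0,0,0,0,0],[-0.0229,0.0333,0,0,0,0,0],[-0.0229,0.0333,0,0,0,0,0],[-0.0229,0.0333,0,0,0,0,0],[-0.0229,0.0333,0,0,0,0,0],[-0.0229,0.0333,0,0,0,0,0],[-0.0204,0.0297,0,0,0,0,0],[-0.0159,0.0231,0,0,0,0,0]]'; python3 -m pendant '[[-0.0114,0.0165,0,0,0,0,0],[-0.0068,0.0099,0,0,0,0,0],[-0.0034,0.0049,0,0,0,0,0],[0,0,0,0,0,1.5,0],[0,0,0,0,0,3,0],[0,0,0,0,0,3,0],[0,0,0,0,0,1.8,0],[0,0,0,0,0,0,0]]'; python3 - <<'E'
from h import *
goal([549.5,50.4,216],4.3)
d=cam("wrist"); cv2.imwrite("pics/w2.png",d["image"][:,:,::-1])
E
```

```text
clock: 5.1
position: [535.7, 17.6, 215.9]
ee_rot: [-0.119, 0.993, 0.0, -0.0]
contact_force: [-0.0, -0.6, -2.9]
gripper_width: 14.6
grasp_force: 58.6
clock: 5.9
position: [548.7, 48.9, 216.4]
ee_rot: [-0.036, 0.999, -0.0, -0.0]
contact_force: [-0.4, 0.6, -2.0]
gripper_width: 14.5
grasp_force: 58.6
t 5.9 pos [548.7  48.9 216.4] shift [-0.9  1.5  0.4] turn [-0.   -0.02 -0.16] w 14.478586673292488 58.611416816711426 [-0.4  0.6 -2. ]
```

View pics/w2.png

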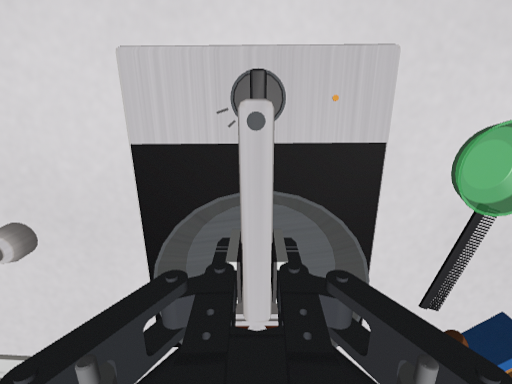

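The tool is aligned: the handle is at u≈256, over the dial at u=258 and the cooker's centre line at u≈258. Next I tip the scoop slowly.

```bash
python3 -m pendant '[[0,0.0015,0,0,1.5,0,0],[0,0,0,0,3,0,0],[0,0,0,0,3,0,0],[0,0,0,0,3,0,0],[0,0,0,0,3,0,0],[0,0,0,0,2,0,0],[0,0,0,0,1.5,0,0],[0,0,0,0,1,0,0],[0,0,0,0,1,0,0],[0,0,0,0,1,0,0],[0,0,0,0,0,0,0]]'; python3 - <<'E'
from h import *
goal([549.5,50.4,216],4.3,20)
d=cam("scene"); c=d["image"][120:290,140:330,::-1]; cv2.imwrite("pics/s2.png",cv2.resize(c,None,fx=3.4,fy=3.4,interpolation=cv2.INTER_CUBIC))
E
```

```text
clock: 7.05
position: [549.2, 51.5, 216.1]
ee_rot: [-0.037, 0.984, -0.006, -0.174]
contact_force: [0.0, 0.2, -1.9]
gripper_width: 15.1
grasp_force: 58.6
t 7.05 pos [549.2  51.5 216.1] shift [-0.2 -1.1  0. ] turn [ 0.02 -0.02 -0.03] w 15.0603807558459 58.637407422065735 [ 0.   0.2 -1.9]
```

View pics/s2.png

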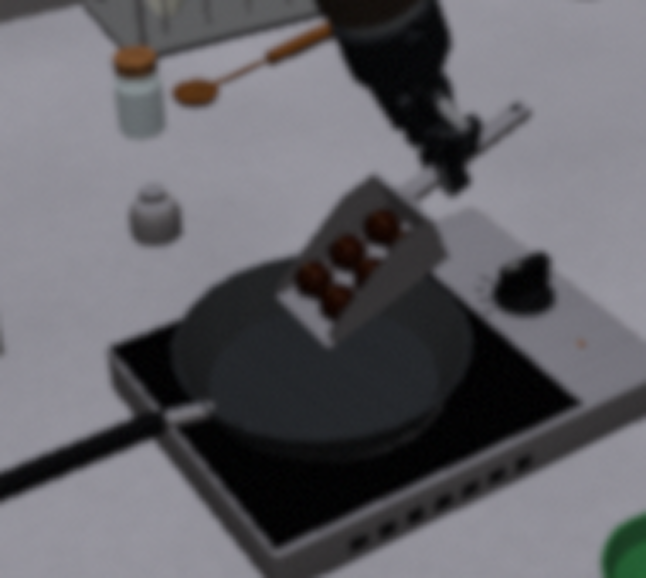

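At 20° all the nuts are still in the scoop, with the lip at zoom (305,320) over the pan's middle. I continue to tip.

```bash
python3 -m pendant '[[0,0,0,0,1,0,0],[0,0,0,0,1,0,0],[0,0,0,0,1,0,0],[0,0,0,0,1,0,0],[0,0,0,0,1,0,0],[0,0,0,0,0.5,0,0]]'; python3 - <<'E'
from h import *
import sys
ims=[]
d=cam("scene"); c=d["image"][160:270,180:290,::-1]; cv2.imwrite("pics/a25.png",c)
E
python3 -m pendant '[[0.002,0,0,0,1,0,0],[0.002,0,0,0,1,0,0],[0.002,0,0,0,1,0,0]]'; python3 - <<'E'
from h import *
d=cam("scene"); c=d["image"][160:270,180:290,::-1]
cv2.imwrite("pics/s3.png",cv2.resize(np.hstack([cv2.imread("pics/a25.png"),c]),None,fx=3.5,fy=3.5,interpolation=cv2.INTER_CUBIC))
E
```

```text
clock: 7.7
position: [549.2, 51.6, 216.0]
ee_rot: [-0.036, 0.975, -0.008, -0.221]
contact_force: [0.2, 0.0, -2.6]
gripper_width: 14.7
grasp_force: 58.6
clock: 8.05
position: [543.5, 51.1, 219.2]
ee_rot: [-0.036, 0.968, -0.009, -0.247]
contact_force: [-0.5, 0.9, -2.5]
gripper_width: 14.9
grasp_force: 58.7
```

View pics/s3.png

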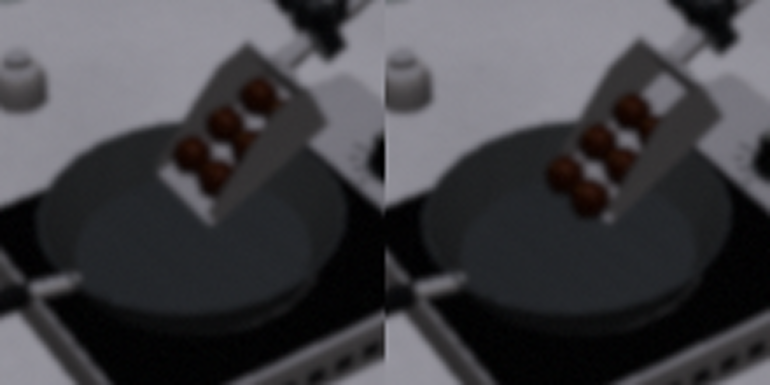

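All six are now sliding, with the front pair at the lip (in the right half of the picture). I retract while they fall.

```bash
python3 -m pendant '[[0.005,0,0.003,0,1,0,0],[0.0087,0,0.0048,0,1,0,0],[0.0087,0,0.0048,0,1,0,0],[0.0087,0,0.0048,0,1,0,0],[0.005,0,0.003,0,1,0,0],[0,0,0,0,0,0,0],[0,0,0,0,0,0,0]]'; python3 - <<'E'
from h import *
d=cam("scene"); c=d["image"][150:270,170:300,::-1]; s=cv2.resize(c,None,fx=3,fy=3,interpolation=cv2.INTER_CUBIC)
d=cam("top"); c=d["image"][80:200,150:280,::-1]; t=cv2.resize(c,None,fx=3,fy=3,interpolation=cv2.INTER_CUBIC)
cv2.imwrite("pics/s4.png",cv2.convertScaleAbs(np.hstack([s,t]),alpha=1.5))
E
```

```text
clock: 8.8
position: [502.5, 48.1, 219.9]
ee_rot: [-0.036, 0.957, -0.011, -0.288]
contact_force: [0.0, 0.8, -0.5]
gripper_width: 14.7
grasp_force: 58.8
```

View pics/s4.png

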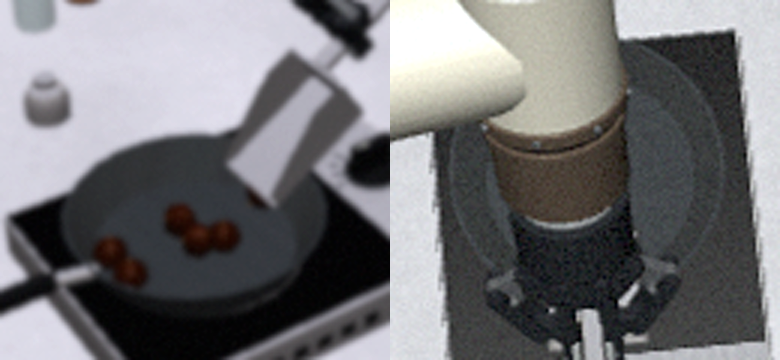

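Five nuts are visible in the pan, and the sixth is behind the lip at (258,198). I lift, level the scoop and carry it back.

```bash
python3 -m pendant '[[0.011,0,-0.0167,0,0,0,0],[0.0165,0,-0.025,0,0,0,0],[0.0165,0,-0.025,0,0,0,0],[0,0,0,0,-7,0,0],[0,0,0,0,-7,0,0],[0,0,0,0,-7,0,0],[0,0,0,0,-7,0,0],[0,0,0,0,-5.5,0,0],[0,0,0,0,0,0,0]]'; python3 -c "
from h import *
goal([404,-329.5,216],4.3)"
```

```text
clock: 9.8
position: [500.1, 47.4, 300.6]
ee_rot: [-0.038, 0.999, 0.0, 0.0]
contact_force: [-0.5, -0.3, -2.0]
gripper_width: 14.5
grasp_force: 58.7
t 9.8 pos [500.1  47.4 300.6] shift [ 124.3 -368.6   84.5] turn [0.01 0.04 0.03] w 14.502128479315818 58.728758096694946 [-0.5 -0.3 -2. ]
```

```bash
python3 -m pendant '[[0.0113,-0.0335,0,0,0,0,0],[0.0113,-0.0335,0,0,0,0,0],[0.0113,-0.0335,0,0,0,0,0],[0.0113,-0.0335,0,0,0,0,0],[0.0113,-0.0335,0,0,0,0,0],[0.0113,-0.0335,0,0,0,0,0],[0.0113,-0.0335,0,0,0,0,0],[0.0113,-0.0335,0,0,0,0,0],[0.0113,-0.0335,0,0,0,0,0],[0.0113,-0.0335,0,0,0,0,0],[0.0113,-0.0335,0,0,0,0,0],[0,0,0,0,0,-4.5,0]]'; python3 -m pendant '[[0,0,0.03,0,0,-4.8,0],[0,0,0.04,0,0,0,0],[0,0,0.04,0,0,0,0],[0,0,0.02,0,0,0,0],[0,0,0,0,0,0,0]]'; python3 - <<'E'
from h import *
goal([404,-329.5,48],13.6)
d=cam("top"); c=d["image"][80:200,140:390,::-1]; t=cv2.resize(c,None,fx=3.2,fy=3.2,interpolation=cv2.INTER_CUBIC)
w=cam("wrist"); wi=w["image"][:,:,::-1]
cv2.imwrite("pics/s5.png",np.vstack([cv2.convertScaleAbs(t,alpha=1.5),np.hstack([cv2.resize(wi,(288,216)),np.zeros((216,512,3),np.uint8)])]))
im=d["image"].astype(int); m=((im[:,:,0]-im[:,:,2])>18).astype(np.uint8); m[:85]=0;m[200:]=0;m[:,:160]=0;m[:,275:]=0
n,l,s,ce=cv2.connectedComponentsWithStats(m)
u=np.array([np.cos(.0742),np.sin(.0742)])
for i in range(1,n):
  if s[i][4]>8:
    P=ray(d,*ce[i],76); e=P[:2]-[597,54]; print(s[i],ce[i].round(1),P,"pan dist",np.linalg.norm(P[:2]-[656,60.7]).round(1),"y_c",(-e[0]*u[1]+e[1]*u[0]).round(1))
E
```

```text
clock: 11.0
position: [405.3, -332.1, 298.9]
ee_rot: [-0.075, 0.997, 0.001, -0.002]
contact_force: [-0.5, 0.3, -1.4]
gripper_width: 14.6
grasp_force: 59.0
clock: 11.5
position: [404.3, -328.1, 165.9]
ee_rot: [-0.118, 0.993, 0.003, -0.004]
contact_force: [0.1, 0.4, -1.7]
gripper_width: 14.7
grasp_force: 59.0
t 11.5 pos [ 404.3 -328.1  165.9] shift [ -0.3  -2.1 117.9] turn [ 0.38 -0.46 -0.07] w 14.74884144704574 59.00815486907959 [ 0.1  0.4 -1.7]
[216 104  11  12  84] [221.3 109.1] [729.4  46.5  76. ] pan dist 74.8 y_c -17.3
[203 106  11  10  81] [207.6 110.4] [726.5  80.6  76. ] pan dist 73.3 y_c 16.9
[206 130  10  22 155] [210.4 140.8] [649.8  74.5  76. ] pan dist 15.1 y_c 16.5
[219 130  10  10  77] [223.4 134.6] [664.7  42.3  76. ] pan dist 20.4 y_c -16.7
[222 158  11  11  96] [226.9 163.4] [592.7  34.3  76. ] pan dist 68.6 y_c -19.3
```

View pics/s5.png

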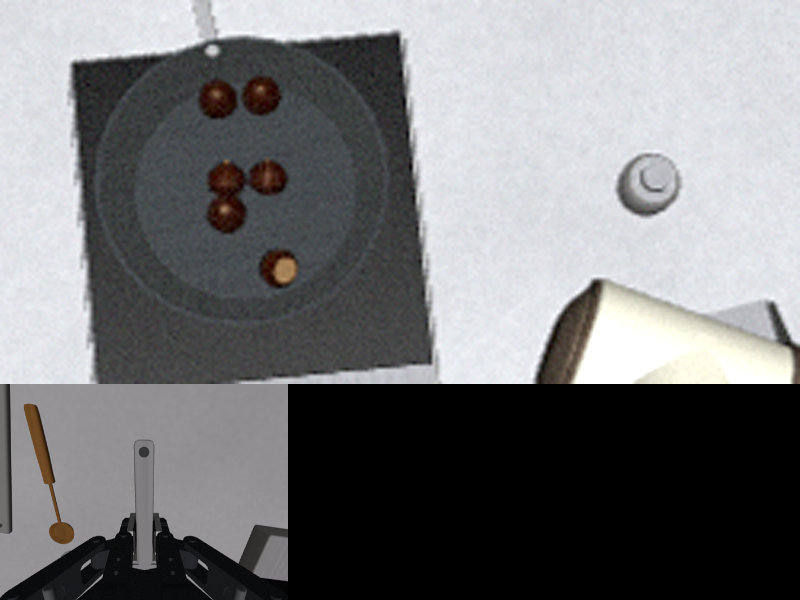

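All six nuts are in the pan in one layer, three left (y_c ≈ +17) and three right (y_c ≈ −17 to −19). I now set the scoop down.

```bash
python3 -m pendant '[[0,-0.001,0.022,0.4,-0.4,0,0],[0,0,0.022,0,0,0,0],[0,0,0.022,0,0,0,0],[0,0,0.022,0,0,0,0],[0,0,0.02,0,0,0,0],[0,0,0.004,0,0,0,0],[0,0,0.003,0,0,0,0],[0,0,0.002,0,0,0,0],[0,0,0,0,0,0,0]]'; python3 -c "
from h import *
goal([404,-329.5,48],13.6)"
```

```text
clock: 12.5
position: [407.8, -330.5, 53.7]
ee_rot: [-0.118, 0.993, -0.004, 0.005]
contact_force: [-0.8, 0.8, -2.1]
gripper_width: 14.6
grasp_force: 59.0
t 12.5 pos [ 407.8 -330.5   53.7] shift [3.5 1.9 5.7] turn [-0.48  0.5  -0.01] w 14.642871797007421 59.00030314922333 [-0.8  0.8 -2.1]
```

```bash
python3 -m pendant '[[0,0,0.002,-0.4,0.4,0,0],[0,0,0.002,0,0,0,0],[0,0,0,0,0,0,0]]';python3 -m pendant '[[0,0,0.001,0,0,0,0],[0,0,0,0,0,0,0]]'
```

```text
clock: 12.8
position: [407.4, -330.3, 48.7]
ee_rot: [-0.118, 0.993, -0.0, 0.0]
contact_force: [0.9, -0.3, -1.5]
gripper_width: 14.5
grasp_force: 59.1
clock: 13.0
position: [407.3, -330.3, 48.2]
ee_rot: [-0.118, 0.993, -0.0, 0.0]
contact_force: [-0.8, 0.5, 2.3]
gripper_width: 14.4
grasp_force: 59.7
```

Contact: the force has changed sign. I release and rise.

```bash
python3 -m pendant '[[0,0,0.0005,0,0,0,0],[0,0,0,0,0,0,0.03],[0,0,0,0,0,0,0.06],[0,0,0,0,0,0,0.06],[0,0,0,0,0,0,0.06],[0,0,-0.02,0,0,0,0.06],[0,0,-0.04,0,0,0,0.06],[0,0,-0.04,0,0,0,0.06],[0,0,-0.04,0,0,0,0.06],[0,0,-0.04,0,0,0,0.06],[0,0,0,0,0,0,0.06]]'; python3 - <<'E'
from h import *
goal([465.5,44,230],4.3)
d=cam("wrist"); cv2.imwrite("pics/w6.png",d["image"][:,:,::-1])
g=d["image"].astype(int).sum(2)
for P in ([407.5,-330,46],[548,-294,3]): print(proj(d,P))
E
```

```text
clock: 14.1
position: [409.9, -331.8, 233.5]
ee_rot: [-0.119, 0.993, -0.004, 0.005]
contact_force: [0.5, 0.0, 0.2]
gripper_width: 60.0
grasp_force: 0.0
t 14.1 pos [ 409.9 -331.8  233.5] shift [-142.7  352.1    1.6] turn [-0.47  0.59  9.35] w 59.99062112113482 0.0 [0.5 0.  0.2]
[260.2 173.4]
[260.7 262.3]
```

```bash
python3 -m pendant '[[-0.013,0.032,0,-0.4,0.5,0,0.06],[-0.013,0.032,0,0,0,0,0.06],[-0.013,0.032,0,0,0,0,0.06],[-0.013,0.032,0,0,0,0,0.06],[-0.013,0.032,0,0,0,0,0.06],[-0.013,0.032,0,0,0,0,0.06],[-0.013,0.032,0,0,0,0,0.06],[-0.013,0.032,0,0,0,0,0.06],[-0.013,0.032,0,0,0,0,0.06],[-0.013,0.032,0,0,0,0,0.06],[-0.0127,0.0321,0,0,0,0,0.06],[0,0,0,0,0,-8.5,0.06]]'; python3 -m pendant '[[0,0,0,0,0,-8.5,0.05],[0,0,0,0,0,-8.5,0.05],[0,0,0,0,0,-8.5,0.05],[0,0,0,0,0,-8.5,0.05],[0,0,0,0,0,-8.5,0.05],[0,0,0,0,0,-8.5,0.05],[0,0,0,0,0,-8.5,0.05],[0,0,0,0,0,-8.5,0.05],[0,0,0,0,0,-8.5,0.05],[0,0,0,0,0,-8.5,0.05],[0,0,0,0,0,-8.5,0.05],[0,0,0,0,0,-8.5,0.05]]'; python3 -m pendant '[[0,0,0,0,0,-8.5,0.05],[0,0,0,0,0,-8.5,0.05],[0,0,0,0,0,-8.5,0.05],[0,0,0,0,0,-8.5,0.05],[0,0,0,0,0,-8.5,0.05],[0,0,0,0,0,-8.5,0.05],[0,0,0,0,0,-8.5,0.05],[0,0,0,0,0,0,0.05]]'; python3 - <<'E'
from h import *
goal([465.5,44,140],184.3); print(arm.read_state()["joints"].round(3))
d=cam("top"); im=d["image"].astype(int)
d=cam("wrist"); g=cv2.cvtColor(d["image"],cv2.COLOR_RGB2GRAY); cv2.imwrite("pics/w7.png",g)
u,v=proj(d,[465.5,44,90]); print("dial proj",u,v)
u,v=int(u),int(v)
# dark skirt blob near the dial on the bright strip
m=(g<70).astype(np.uint8); n,l,s,ce=cv2.connectedComponentsWithStats(m)
for i in range(1,n):
    if s[i][4]>80: print(s[i],ce[i].round(1),ray(d,*ce[i],62),ray(d,*ce[i],90))
E
```

```text
clock: 15.35
position: [463.2, 48.4, 226.9]
ee_rot: [-0.195, 0.981, 0.003, -0.005]
contact_force: [-0.6, -0.3, 0.0]
gripper_width: 60.0
grasp_force: 0.0
clock: 16.55
position: [462.3, 45.4, 226.8]
ee_rot: [0.885, -0.466, -0.007, 0.001]
contact_force: [0.0, 0.9, -0.4]
gripper_width: 50.4
grasp_force: 0.0
clock: 17.35
position: [462.5, 45.4, 227.0]
ee_rot: [0.999, 0.031, -0.006, -0.002]
contact_force: [-0.4, 0.2, 0.3]
gripper_width: 50.0
grasp_force: 0.0
t 17.35 pos [462.5  45.4 227. ] shift [ 4.   2.  86.9] turn [-0.28  0.71 -0.75] w 49.952532568647975 0.0 [-0.4  0.2  0.3]
[ 0.443  0.142 -0.403 -0.01  -1.035  1.195]
dial proj 257.7 182.0
[  0   0   7  52 349] [ 2.9 24.5] [591.5 283.7  62. ] [586.3 260.3  90. ]
[  113     0   287   136 18074] [260.2  90.9] [549.2  46.8  62. ] [548.2  46.9  90. ]
[ 125    0   74   70 2104] [160.7  28.5] [596.9 140.6  62. ] [591.2 131.4  90. ]
[ 309    0   71   72 1911] [343.9  29. ] [606.4 -25.5  62. ] [599.8 -18.1  90. ]
[261  22  34  40 715] [274.4  39.3] [594.4  36.8  62. ] [588.9  37.9  90. ]
[198  53  25  32 389] [209.6  68.9] [565.8  96.   62. ] [563.2  91.2  90. ]
[290  56  11  28 107] [296.2  69.8] [570.  14.  62.] [566.9  17.4  90. ]
[ 25  64  33  78 259] [ 48.5 102.5] [525.8 254.3  62. ] [527.2 233.8  90. ]
[504 145   8  58  90] [507.3 180.8] [ 475.3 -222.5   62. ] [ 481.7 -195.5   90. ]
[ 237  153   45   51 1477] [259.  177.2] [462.6  42.4  62. ] [470.3  43.   90. ]
[    0   232   512   152 36910] [256.5 334.5] [248.7  32.   62. ] [277.7  33.6  90. ]
```

```bash
python3 -m pendant '[[0.0025,0.0023,0,-0.3,0.7,-0.75,0.05],[0,0,0,0,0,0,0.05],[0,0,0.03,0,0,0,0.05],[0,0,0.03,0,0,0,0.05],[0,0,0.025,0,0,0,0.05],[0,0,0,0,0,0,0.05]]'; python3 - <<'E'
from h import *
goal([465,43.2,91],184.3)
d=cam("wrist"); g=cv2.cvtColor(d["image"],cv2.COLOR_RGB2GRAY)
m=(g<70).astype(np.uint8); n,l,s,ce=cv2.connectedComponentsWithStats(m)
for i in range(1,n):
    if s[i][4]>400: print(s[i],ce[i].round(1),ray(d,*ce[i],60))
print(proj(d,[465,43.2,60]),proj(d,[465,43.2,90]))
E
```

```text
clock: 18.05
position: [463.7, 42.6, 140.3]
ee_rot: [0.999, 0.037, -0.002, 0.001]
contact_force: [-0.4, 0.1, 0.9]
gripper_width: 49.9
grasp_force: 0.0
t 18.05 pos [463.7  42.6 140.3] shift [ 1.6 -0.6 49.3] turn [ 0.11  0.29 -0.06] w 49.92706408523889 0.0 [-0.4  0.1  0.9]
[   49     0   408   150 33720] [255.9  95.3] [545.   47.9  60. ]
[ 260    0   51   44 1007] [276.2  20.3] [590.5  38.5  60. ]
[ 224  175   62   75 2599] [255.  211.1] [460.3  42.3  60. ]
[    0   232   512   152 34502] [256.1 335.8] [337.8  32.1  60. ]
[254.2 205.3] [253.9 221.4]
```

```bash
python3 -m pendant '[[0.0014,0,0.02,0.1,0.3,0,0.05],[0,0,0.02,0,0,0,0.05],[0,0,0.008,0,0,0,0.05],[0,0,0,0,0,0,0.05],[0,0,0,0,0,0,0],[0,0,0,0,0,0,0],[0,0,0,0,0,0,0],[0,0,0,0,0,0,0],[0,0,0,0,0,0,0],[0,0,0,0,0,0,0]]'; python3 -c "
from h import *
goal([465,43,91],184.3);print(arm.read_state()['wrist_torque'])"
```

```text
clock: 19.1
position: [468.4, 44.1, 96.5]
ee_rot: [0.999, 0.038, 0.005, -0.001]
contact_force: [-2.2, 0.8, 5.9]
gripper_width: 12.4
grasp_force: 60.4
t 19.1 pos [468.4  44.1  96.5] shift [-3.5  0.9  5.4] turn [-0.14 -0.57  0.08] w 12.38623068123893 60.35880088806152 [-2.2  0.8  5.9]
[0.41825919 0.49279393 0.07145881]
```

```bash
python3 -m pendant '[[0,0,0,0,0,0,0.03],[0,0,0,0,0,0,0.03],[0,0,0,0,0,0,0.03],[0,0,0,0,0,0,0.03]]'; python3 -c "
from h import *
goal([465,43,92],184.3)"
```

```text
clock: 19.5
position: [467.6, 43.6, 95.1]
ee_rot: [0.999, 0.038, 0.004, -0.001]
contact_force: [0.3, 0.0, -0.1]
gripper_width: 30.2
grasp_force: 0.0
t 19.5 pos [467.6  43.6  95.1] shift [-2.6  0.4  3.1] turn [-0.1  -0.42  0.03] w 30.216875510486478 0.0 [ 0.3  0.  -0.1]
```

```bash
python3 -m pendant '[[-0.0025,0.0004,0.003,-0.1,-0.4,0,0.03],[0,0,0,0,0,0,0.03],[0,0,0,0,0,0,0],[0,0,0,0,0,0,0],[0,0,0,0,0,0,0],[0,0,0,0,0,0,0],[0,0,0,0,0,0,0]]'; python3 -c "
from h import *
goal([465,43,92],184.3)"; python3 -m pendant '[[0,0,0,0,0,2,0],[0,0,0,0,0,4,0],[0,0,0,0,0,4,0],[0,0,0,0,0,4,0],[0,0,0,0,0,4,0],[0,0,0,0,0,4,0],[0,0,0,0,0,4,0],[0,0,0,0,0,0,0]]';  python3 -c "
from h import *
goal([465,43,92],184.3);print(arm.read_state()['wrist_torque'])"
```

```text
clock: 20.2
position: [465.1, 43.7, 92.3]
ee_rot: [0.999, 0.038, 0.0, -0.001]
contact_force: [-2.0, 4.7, 1.9]
gripper_width: 12.8
grasp_force: 60.2
t 20.2 pos [465.1  43.7  92.3] shift [-0.1  0.7  0.3] turn [-0.06 -0.05  0.04] w 12.844487676272186 60.22891402244568 [-2.   4.7  1.9]
clock: 21.0
position: [465.1, 43.9, 92.3]
ee_rot: [0.982, -0.188, 0.0, -0.001]
contact_force: [-3.2, 5.5, 1.5]
gripper_width: 12.8
grasp_force: 60.4
t 21.0 pos [465.1  43.9  92.3] shift [0.3 0.9 0.3] turn [ -0.08  -0.03 -26.01] w 12.75465471802364 60.36890208721161 [-3.2  5.5  1.5]
[1.60259871 0.82117487 0.13267166]
```

```bash
python3 -m pendant '[[0,0,0,0,0,4,0],[0,0,0,0,0,4,0],[0,0,0,0,0,4,0],[0,0,0,0,0,4,0],[0,0,0,0,0,4,0],[0,0,0,0,0,4,0],[0,0,0,0,0,4,0],[0,0,0,0,0,4,0],[0,0,0,0,0,4,0],[0,0,0,0,0,4,0],[0,0,0,0,0,4,0],[0,0,0,0,0,3,0]]'; python3 -m pendant '[[0,0,0,0,0,0,0],[0,0,0,0,0,0,0],[0,0,0,0,0,0,0],[0,0,0,0,0,0,0],[0,0,0,0,0,0,0],[0,0,0,0,0,0,0],[0,0,0,0,0,0,0],[0,0,0,0,0,0,0],[0,0,0,0,0,0,0],[0,0,0,0,0,0,0],[0,0,0,0,0,0,0],[0,0,0,0,0,0,0]]'; python3 - <<'E'
from h import *
goal([465,43,92],184.3-73);print(arm.read_state()['wrist_torque'],arm.read_state()['joints'].round(2))
# white line of dial in the scene and top cameras
for n in("scene","top","wrist"):
    d=cam(n); g=cv2.cvtColor(d["image"],cv2.COLOR_RGB2GRAY).astype(int); c=proj(d,[465,43,90]); u,v=c.astype(int)
    print(n,c,"off",proj(d,[465+20,44.5,90]),"boost",proj(d,[465+20*np.cos(np.radians(4.3-72)),43+20*np.sin(np.radians(4.3-72)),90]))
# nuts
d=cam("top"); im=d["image"].astype(int); m=((im[:,:,0]-im[:,:,2])>18).astype(np.uint8); m[:85]=0;m[200:]=0;m[:,:160]=0;m[:,275:]=0
n,l,s,ce=cv2.connectedComponentsWithStats(m)
for i in range(1,n):
  if s[i][4]>8: print(s[i],ce[i].round(1))
# scoop handle end hole / wall in top: compare to grey before
g=cv2.cvtColor(d["image"],cv2.COLOR_RGB2GRAY); b=cv2.imread("pics/top0.png",0)
print("scoop handle diff",np.abs(g[225:275,355:395].astype(int)-b[225:275,355:395]).mean(),"baseline",np.abs(g[250:300,400:430].astype(int)-b[250:300,400:430]).mean())
m=(g<80).astype(np.uint8); m[:170]=0;m[280:]=0;m[:,:335]=0;m[:,395:]=0
n,l,s,ce=cv2.connectedComponentsWithStats(m)
for i in range(1,n):
  if s[i][4]>4: print("scoop dark",s[i],ce[i].round(1))
E
```

```text
clock: 22.2
position: [465.2, 44.2, 92.3]
ee_rot: [0.825, -0.565, 0.0, -0.001]
contact_force: [-2.7, 7.0, 1.6]
gripper_width: 13.1
grasp_force: 60.3
clock: 23.4
position: [465.3, 44.2, 92.3]
ee_rot: [0.826, -0.564, 0.0, -0.001]
contact_force: [-2.3, 7.9, 0.6]
gripper_width: 12.8
grasp_force: 60.3
t 23.4 pos [465.3  44.2  92.3] shift [1.  0.7 0.3] turn [-0.1   0.06  0.07] w 12.772147340703158 60.31562805175781 [-2.3  7.9  0.6]
[1.92437253 0.87607763 0.18204953] [ 0.44  0.32 -0.58 -0.   -0.66 -0.07]
scene [293.7 196.2] off [287.8 198.6] boost [287.7 193.5]
top [223.7 215.3] off [223.  206.9] boost [231.4 212. ]
wrist [254.3 264.9] off [215.5 254.4] boost [253.6 228.6]
[217 104  10  11  79] [221.1 109.2]
[203 106  11  10  84] [207.5 110.4]
[205 130  11  22 160] [210.2 141. ]
[218 130  11  10  74] [223.3 134.7]
[222 158  11  12  94] [226.9 163.5]
[188 182  48  18 454] [211.1 192.2]
scoop handle diff 5.5805 baseline 2.783333333333333
scoop dark [368 179  16  40 164] [375.9 201.5]
scoop dark [342 186  15  40 146] [349.5 208.5]
scoop dark [382 263   3   3   5] [383. 264.]
```

```bash
python3 -m pendant '[[0,0,0,0,0,0.5,0],[0,0,0,0,0,0,0],[0,0,0,0,0,0,0],[0,0,0,0,0,0,0],[0,0,0,0,0,0,0],[0,0,0,0,0,0,0],[0,0,0,0,0,0,0],[0,0,0,0,0,0,0],[0,0,0,0,0,0,0],[0,0,0,0,0,0,0],[0,0,0,0,0,0,0],[0,0,0,0,0,0,0]]'; python3 -m pendant '[[0,0,0,0,0,0,0],[0,0,0,0,0,0,0],[0,0,0,0,0,0,0],[0,0,0,0,0,0,0],[0,0,0,0,0,0,0],[0,0,0,0,0,0,0],[0,0,0,0,0,0,0],[0,0,0,0,0,0,0],[0,0,0,0,0,0,0],[0,0,0,0,0,0,0]]'; python3 - <<'E'
from h import *
d=cam("wrist"); g=cv2.cvtColor(d["image"],cv2.COLOR_RGB2GRAY)
print(g[196:256:3,226:284:3])
E
```

```text
clock: 24.8
position: [465.2, 44.2, 92.3]
ee_rot: [0.824, -0.567, 0.0, -0.001]
contact_force: [-3.0, 6.2, 2.4]
gripper_width: 12.8
grasp_force: 60.3
clock: 25.8
position: [465.2, 44.2, 92.3]
ee_rot: [0.824, -0.567, 0.0, -0.001]
contact_force: [-3.1, 7.1, 1.8]
gripper_width: 12.7
grasp_force: 60.3
[[193 192 193 195 145  81  93  94  93  92  91  92  94  96  94  91 128 180
  191 191]
 [192 195 147  90  93  93  95  95  75  47  24  50  68  84  94  94  94  94
  109 195]
 [194  78  94  95  97  33  17  18  31  59  72  55  30  17  16  12  76  92
   93  90]
 [ 84  92  96  63  18  70  81  53  13  13  13  12  13  45  78  71  17  29
   96  93]
 [ 89  81  14  47  78  81  72  19  17  14  19  16  14  17  38  75  72  55
   14  53]
 [ 96  27  68  78  78  79  36  18  20  19  16  18  14  18  21  74  72  72
   64  36]
 [ 13  67  76  76  77  77  10  17  14  16  20  19  18  18  18  73  71  71
   70  65]
 [ 59  76  73  74  74  75  12  16  19  16  18  18  17  15  14  72  70  69
   68  67]
 [ 72  72  72  72  73  73  16  19  17  18  19  19  15  17  14  71  67  67
   68  66]
 [ 70  70  70  69  71  71  22  29  32
[... 198 characters left out ...]
  84  83
   70  60]
 [ 64  64  66  92  92  92  37  55  60  64 240  50  65  60  38  55  92  92
   87  59]
 [ 62  61  77  91  92  92  37  55  60  64 240  49  63  58  36  36  91  92
   93  57]
 [ 28  29  90  92  92  76  36  55  59  64 240  49  63  57  35  28  93  91
   92  28]
 [ 27  25  95  92  92  36  36  55  60  63 240  48  62  57  37  24  92  92
   92  23]
 [ 27  26  93  92  91  17  35  53  58  63 240  47  60  56  36  19  93  92
   92  33]
 [ 54  53  92  92  93  17  32  54  58  61 240  47  61  55  35  21  94  91
   91  75]
 [ 70  71  90  91  93  22  31  54  56  61 240  45  58  53  35  20  96  92
   91  93]
 [ 24  81  92  93  93  21  32  52  57  61 240  46  58  52  36  24  97  92
   91  93]]
```

The dial's white line is straight along the tool axis (u=256), so the dial has turned with the tool to about 73°, or 1.28 rad. It has been held there for over 3 s, so I hand in the job.

```bash
python3 -c "
from bench import arm
print(arm.job_done())"
```

```text
the job is handed in; nothing more can be done
None
```

I handed the job in at about 26 s: all six chestnuts are in the pan in one layer (three left, three right), the scoop is back on the sill (I released it on contact but did not view it again), and the gripper is holding the dial at about 1.28 rad, past the third click; no verdict came back.

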